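# Charge the vibratory finisher and snap its lid shut

### The job

Load the small vibratory finishing machine: with the hand scoop, not the fingers, take ceramic balls from the steel pan and tip at least three of the five into the machine's open trough, then set the scoop down flat on the bench. Close the hinged lid and press it down with the fingertips until the spring catch snaps over, and finish while still holding it pressed firmly shut; leave the flange, the bush and the spanner alone.

Things in the scene. Friction and masses are not known exactly. Their poses are not given: they have to be found in the camera images.
- finisher: Bench vibratory finishing machine, bolted down: grey base 165 x 150 mm on a foot plate 185 x 170 mm; on it, on springs, a square trough lined with rubber. Origin: centre of its underside, on the bench; x points to its back (the hinge side, away from the robot apart from the yaw), z up.
- trough_floor (a point): Centre of the trough's inner floor, above the finisher's origin, 85 mm above the bench. The trough is open at the top: 110 x 110 mm inside, 70 mm deep, walls 5 mm.
- rim_front (a point): Middle of the trough's front rim, 57.5 mm in front of the finisher's origin, 155 mm above the bench (like the whole rim). A spring catch, 26 mm wide, stands before it, about 80 mm in front of the origin, its top 162 mm above the bench.
- lid: Aluminium lid of the trough, 126 x 124 x 4 mm, 0.2 kg, front edge turned down to a bead. Origin: on the hinge axis, 64 mm behind the finisher's origin, 158 mm above the bench; x points from front edge to hinge. Starts open 97 to 115 degrees (0 = shut) and stays; drawn forward below about 75 degrees it sinks by itself in 1 to 2 s until the bead rests on the catch.
- lid_lip (a point): Middle of the lid's front edge, upper face, 128 mm from the hinge: 270 to 286 mm above the bench when open (then the lid's top edge), about 173 mm resting on the catch, 159 mm shut. Pressed down there, the force climbs to some 10 to 17 N over a few mm, drops to almost nothing as the catch snaps over, and climbs again once the lid meets the rim; the catch then holds it.
- pan: Steel stock pan fixed to the bench, open at the top. Origin: centre of its underside; x runs along it, away from the robot apart from the yaw. Floor 160 (x) x 76 (y) mm inside, 3 mm thick. Upright 3 mm side walls 45 mm high, lower at the near end. Ends slope outward 30 degrees from upright: far end (+x) 44 mm high, near end 20 mm, so a scoop can enter over it. The balls lie in its far two thirds.
- ball1: Ceramic ball 1, 20 mm in diameter, 12 g; origin at its centre.
- ball2: Ceramic ball 2, 20 mm in diameter, 12 g; origin at its centre.
- ball3: Ceramic ball 3, 20 mm in diameter, 12 g; origin at its centre.
- ball4: Ceramic ball 4, 20 mm in diameter, 12 g; origin at its centre.
- ball5: Ceramic ball 5, 20 mm in diameter, 12 g; origin at its centre.
- scoop: Hand scoop, 0.12 kg: flat-bottomed aluminium tray 85 mm long (x) and 66 mm wide (y) of 2 mm sheet, open at the top and at the front (+x), side walls 26 mm high at the back and 14 mm at the front, back wall 32 mm high, and a wooden handle rising to the rear at 20 degrees. Origin: centre of the tray's underside; x points from the handle to the lip, z up.
- scoop_grip (a point): Where to grip the handle: 81 mm behind the scoop's origin, 40 mm above its underside, 37 mm behind the back wall. The handle is 16 mm wide (y), 22 mm high and 110 mm long.
- scoop_lip (a point): Middle of the scoop's front edge, underside, 42.5 mm ahead of its origin.
- flange: Bystander: rusty steel pipe flange, 90 mm in diameter, hub 35 mm high. Origin: centre of its underside.
- bush: Bystander: dark steel bush, 60 mm in diameter, 45 mm high, standing on end. Origin: centre of its underside.
- spanner: Bystander: steel open-ended spanner lying flat. Origin: under its middle.
Not all that is in view belongs to the job. What is shaped like the scoop but green or turquoise is not meant. There is more than one size of the pan; the job needs the smaller.

How it is judged:
On the way, in this order (a step that is already met when the one before it is completed fails the run):
1. at least three balls are in the machine's trough while the lid is open ((distance between each of ball1, ball2, ball3 and trough_floor below 0.068 m or distance between each of ball1, ball2, ball4 and trough_floor below 0.068 m or distance between each of ball1, ball2, ball5 and trough_floor below 0.068 m or distance between each of ball1, ball3, ball4 and trough_floor below 0.068 m or distance between each of ball1, ball3, ball5 and trough_floor below 0.068 m or distance between each of ball1, ball4, ball5 and trough_floor below 0.068 m or distance between each of ball2, ball3, ball4 and trough_floor below 0.068 m or distance between each of ball2, ball3, ball5 and trough_floor below 0.068 m or distance between each of ball2, ball4, ball5 and trough_floor below 0.068 m or distance between each of ball3, ball4, ball5 and trough_floor below 0.068 m) and z of lid_lip in the frame of finisher above 0.2 m), for 0.2 s.
2. the scoop lies flat on the bench, let go (height (world z) of scoop_grip below 0.05 m and angle between scoop's own z axis and vertical below 0.15 rad and contact force between each of the arm, the fingers and scoop below 0.1 N and contact force between scoop and pan below 0.1 N and linear speed of scoop below 0.02 m/s), for 0.2 s.
3. the lid has been pressed past its catch and is shut (z of lid_lip in the frame of finisher below 0.162 m), for 0.2 s.
At the end, for the whole second after the job is handed in: Three or more balls in the trough (within 68 mm of its floor's middle); scoop right way up on the bench (tilt < 0.15 rad, grip < 50 mm high), untouched, at rest; lid shut past the catch (front edge within 3 mm); fingers pressing the lid with over 4 N throughout the last second (all of step 2 and (distance between each of ball1, ball2, ball3 and trough_floor below 0.068 m or distance between each of ball1, ball2, ball4 and trough_floor below 0.068 m or distance between each of ball1, ball2, ball5 and trough_floor below 0.068 m or distance between each of ball1, ball3, ball4 and trough_floor below 0.068 m or distance between each of ball1, ball3, ball5 and trough_floor below 0.068 m or distance between each of ball1, ball4, ball5 and trough_floor below 0.068 m or distance between each of ball2, ball3, ball4 and trough_floor below 0.068 m or distance between each of ball2, ball3, ball5 and trough_floor below 0.068 m or distance between each of ball2, ball4, ball5 and trough_floor below 0.068 m or distance between each of ball3, ball4, ball5 and trough_floor below 0.068 m) and z of lid_lip in the frame of finisher below 0.162 m and contact force between the fingers and lid above 4 N); the arm keeps its last pose, push and grip.
It fails at once if a ball is touched with the fingers (contact force between the fingers and ball1 above 0.5 N or contact force between the fingers and ball2 above 0.5 N or contact force between the fingers and ball3 above 0.5 N or contact force between the fingers and ball4 above 0.5 N or contact force between the fingers and ball5 above 0.5 N).
It fails at once if the flange, the bush or the spanner is moved more than 15 mm (distance of any of flange, bush, spanner from where it was at the start of the episode above 0.015 m).
It also fails if it takes over 72 s, if anything falls off the work surface, if the arm or the gripper's body presses on something with over 40 N, if the wrist force passes 120 N, or if a joint passes its speed limit or range.

### The arm

A 6-joint arm with a two-finger parallel gripper is mounted at the origin on the work surface. World frame = base frame: x ahead of the robot, y to its left, z up, the work surface at z = 0. Lengths are in m, angles in rad, forces in N, time in s.
With the tool pointing down it reaches from about 0.375 to 0.9 m from the base axis. Payload 3.1 kg.
Tool frame: the origin (TCP) lies between the finger pads; the fingertips stand 17 mm ahead of it and the grasp point (between the pads) lies 2 mm behind it; z points along the fingers, y is the line along which they close (so a half turn about z gives the same grasp; the last joint's range is limited). The gripper opens to 87 mm and grips with 3 to 60 N. Pads are 19 mm wide; open, the fingers measure 117 mm over their backs; the gripper's body (75 mm by 190 mm) begins 51 mm behind the grasp point.
Start: joints at [1.139, 0.527, 1.433, -0, 1.181, -0.178], TCP at [0.156, 0.605, 0.24] pointing down, gripper open.
Joint ranges: [-3.08, 3.08], [-0.75, 2.2], [0.22, 2.44], [-1.43, 4.57], [0, 2.65], [-2.85, 2.85]. Speed limits (rad/s): [2.79, 2.79, 3.14, 3.14, 3.14, 3.14].

### API

Orientations are given as a unit quaternion [x, y, z, w].
In Python, from bench import bot gives the robot as it stands.
- The arm moves only by the shell command python3 -m handwheel 'ROWS' [FORCE]. ROWS is JSON, a list of rows, each a list of 7 numbers: the turn, a rotation vector about the tool's x, y, z in degrees, then the shift along the tool's x, y, z in mm, then the closure, from 0 (fully open) to 1 (shut). A call has 1 to 10 rows; each row shifts and turns the commanded pose from where the row before left it, along the tool's axes as they then stand; what a row does not reach is not made up. A row lasts 1/10 s, in which the tool goes at most 50 mm and 8.59 degrees, less where a joint would pass 70% of its speed; a pose out of reach is approached as far as the arm can. A call with a gripper value outside its range is refused whole. The fingers move at their own pace and stop on an object; FORCE is the grip in N (left out, the last holds). Time passes only in rows, so rows that do not move let the fingers close. It gives the time, the measured TCP pose, the force, the opening and the grip force at its end, in the units of the state.
- bot.get_state(): the state, without advancing time (a new reading comes with each control period).
- bot.camera(name): name is "side" or "top"; returns a dict with "pixels" (384x512x3 uint8, red, green, blue), "fx", "fy", "cx", "cy" (pixels), "cam_to_world" (4x4, takes a point from camera to world coordinates). Camera axes: x right, y down, z forward; pixel columns grow to the right and rows downward; lengths in m; the calibration is good to about 2 mm. A picture is of the moment at which its call begins. There is no depth.
- bot.hand_in(): hands the job in; it is judged then, once.
The state is a dict: "time": time; "joint_positions": joint angles; "qd": joint speeds; "effort": joint torques, N m; "tool_pos": TCP position; "eef_rot": TCP orientation; "contact_force": force on the tool from outside, world axes, zero at the start; "moment": the same for the moment, N m; "gripper_width": finger opening in m; "grip_force": force on a finger pad.
Only numpy, scipy, OpenCV 4.12 (cv2) and the standard library are available. Lean on these libraries where they do the work, as an engineer would, in place of code of your own. Each camera call takes 0.05 s, during which the arm holds its last target. There are 200 camera calls.

## Working session

There is one attempt and no reset: what is moved stays moved. The work goes in short steps, Python scripts to look and compute and a shell command to move; the robot and the scene stay as the last step left them, time stands still between calls to the robot, and variables do not carry over. Pictures are saved under pics/ and viewed, at most 10 in all, crops included, and the job is handed in when it is done.

```bash
mkdir -p pics; ls
python3 - <<'E'
from bench import bot
import cv2,numpy as np
for n in("side","top"):
    c=bot.camera(n);cv2.imwrite(f"pics/{n}0.png",cv2.resize(c["pixels"][:,:,::-1],(800,600),interpolation=cv2.INTER_CUBIC))
    print(n,c["fx"],c["fy"],c["cx"],c["cy"],np.round(c["cam_to_world"],4).tolist())
s=bot.get_state();print(s)
E
```

```text
pics
side 472.0372633034196 472.0372633034196 260.229305337845 191.852042769701 [[-0.9898, -0.1061, 0.0948, 0.4118], [-0.1422, 0.7585, -0.6359, 1.0235], [-0.0044, -0.643, -0.7659, 1.288], [0.0, 0.0, 0.0, 1.0]]
top 390.0887993756061 390.0887993756061 255.26503943651906 190.30497891357996 [[0.0, -0.9868, 0.1617, 0.3701], [-0.9998, -0.003, -0.0181, 0.048], [0.0183, -0.1617, -0.9867, 1.3656], [0.0, 0.0, 0.0, 1.0]]
{'time': 0.1, 'joint_positions': array([ 1.13949071e+00,  5.28369813e-01,  1.43376664e+00, -1.80507598e-05,
        1.18141283e+00, -1.78486993e-01]), 'qd': array([ 0.00031558, -0.00173725, -0.00097487,  0.00309011, -0.00089116,
        0.00032958]), 'effort': array([ 4.85938926e-05, -4.40983915e+01, -1.77150106e+01,  6.34604436e-02,
        5.34234673e-02, -3.69483405e-05]), 'tool_pos': array([0.15603567, 0.60456131, 0.23867394]), 'eef_rot': array([ 1.26069456e-01,  9.92020935e-01, -9.35700296e-04, -2.85723565e-04]), 'contact_force': array([ 0.16277379,  0.82710941, -0.12828632]), 'moment': array([0.00964684, 0.04013227, 0.04669392]), 'grip_force': 0.0, 'gripper_width': 0.08727093337578708}
```

View pics/side0.png

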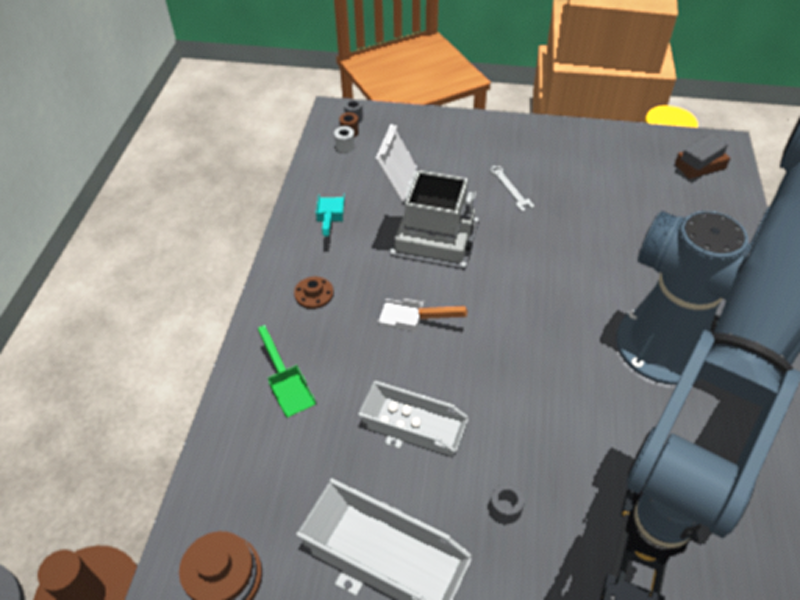

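View pics/top0.png

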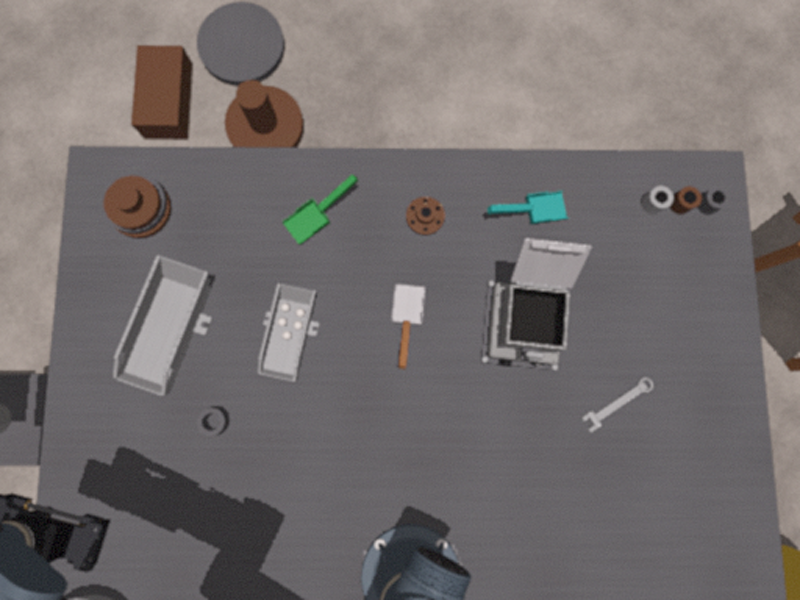

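Top: the scoop tray is at (408,304) with its handle end at (403,366), the small pan at about (288,330) and the machine trough at (538,317). I'll enlarge both views to measure.

```bash
cat > h.py <<'E'
from bench import bot
import cv2,numpy as np
def crop(n,x0,y0,w,h,k,f):
    c=bot.camera(n);p=c["pixels"][y0:y0+h,x0:x0+w,::-1]
    cv2.imwrite(f,cv2.resize(p,None,fx=k,fy=k,interpolation=cv2.INTER_CUBIC));return c
def ray(c,u,v):
    T=c["cam_to_world"];d=T[:3,:3]@np.array([(u-c["cx"])/c["fx"],(v-c["cy"])/c["fy"],1]);return T[:3,3],d
def at(c,u,v,z):
    o,d=ray(c,u,v);return o+d*(z-o[2])/d[2]
def tri(c1,p1,c2,p2):
    o1,d1=ray(c1,*p1);o2,d2=ray(c2,*p2)
    t=np.linalg.lstsq(np.c_[d1,-d2],o2-o1,rcond=None)[0];a=o1+d1*t[0];b=o2+d2*t[1];return (a+b)/2,np.linalg.norm(a-b)
E
python3 - <<'E'
from h import *
crop("top",155,145,220,110,3.6,"pics/t1.png")
crop("side",215,75,105,225,2.6,"pics/s1.png")
E
```

```text
(no output)
```

View pics/t1.png

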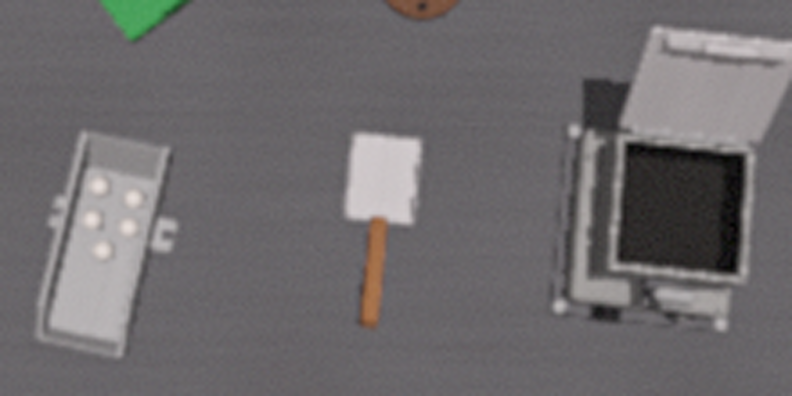

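View pics/s1.png

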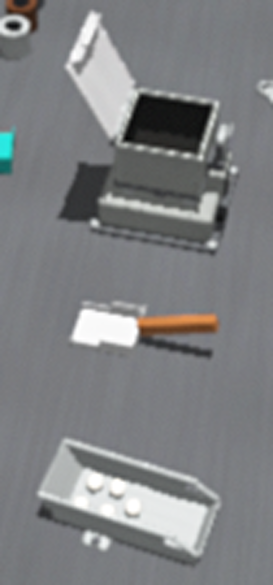

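Top crop: balls at (98,186),(134,199),(92,219),(128,228),(102,250); pan rim corners (83,132),(170,149),(123,354),(38,340); scoop tray corners (352,132),(422,138),(413,224),(345,217), handle end (369,327); trough outer rim (613,134),(754,144),(743,282),(608,272). The side crop agrees and shows the lid open and the handle rising.

Run:
```python
from h import *
np.set_printoptions(precision=4,suppress=True)
c=bot.camera("top");s=bot.camera("side")
T=lambda x,y,z:at(c,(x+.5)/3.6-.5+155,(y+.5)/3.6-.5+145,z)
S=lambda x,y:((x+.5)/2.6-.5+215,(y+.5)/2.6-.5+75)
P=lambda x,y:((x+.5)/3.6-.5+155,(y+.5)/3.6-.5+145)
yaw=lambda d:np.degrees(np.arctan2(d[1],d[0]))
b=np.array([T(x,y,.013) for x,y in[(98,186),(134,199),(92,219),(128,228),(102,250)]]);print("balls",b[:,:2].tolist())
fl,fr,nr,nl=[T(x,y,z) for x,y,z in[(83,132,.045),(170,149,.045),(123,354,.021),(38,340,.021)]]
print("pan",fl,fr,nr,nl,np.linalg.norm(fl-fr),np.linalg.norm(nl-nr),"len",np.linalg.norm((fl+fr-nl-nr)/2),yaw((fl+fr-nl-nr)))
fl,fr,nr,nl=[T(x,y,z) for x,y,z in[(352,132,.01),(422,138,.01),(413,224,.026),(345,217,.026)]]
he=T(369,327,.066);hb=T(378,222,.03)
print("scoop",fl,fr,nr,nl,np.linalg.norm(fl-fr),np.linalg.norm(nl-nr),"len",np.linalg.norm((fl+fr-nl-nr)/2),yaw((fl+fr-nl-nr)),"handle",he,hb,yaw(hb-he))
fl,fr,nr,nl=q=[T(x,y,.155) for x,y in[(613,134),(754,144),(743,282),(608,272)]]
print("trough",np.mean(q,0),np.linalg.norm(fl-fr),np.linalg.norm(fl-nl),yaw(fl+fr-nl-nr),yaw(nl+fl-nr-fr)-90)
for n,a,z in[("handle end",(369,327),(216,323)),("ball5",(102,250),(133,508)),("pan NR",(123,354),(218,498)),("rim nr",(743,282),(216,100)),("lid top L",(655,30),(94,14)),("lid top R",(790,45),(70,66))]:
    print(n,*tri(c,P(*a),s,S(*z)))
```

```text
balls [[0.5697256685833973, 0.279705888771363], [0.5570849791059213, 0.24453876101112243], [0.5374720632535609, 0.2845072172515813], [0.5287984094573672, 0.2495764643187657], [0.5074295363187697, 0.27397390099233165]]
pan [0.617  0.2901 0.045 ] [0.6008 0.207  0.045 ] [0.4079 0.2499 0.021 ] [0.421  0.3305 0.021 ] 0.08465230463390956 0.08167288830875323 len 0.20030099678588026 -12.096430874222076
scoop [0.6244 0.0333 0.01  ] [ 0.6187 -0.0355  0.01  ] [ 0.5317 -0.0253  0.026 ] [0.5384 0.0401 0.026 ] 0.06899914059597698 0.06567515644808335 len 0.0883953188699568 -5.615917766366854 handle [0.4314 0.018  0.066 ] [0.5331 0.0085 0.03  ] -5.351582236196819
trough [ 0.5312 -0.2512  0.155 ] 0.12459571462461304 0.12176161764244604 -5.393830610095865 -4.0295696842760975
handle end [0.4332 0.0178 0.0609] 0.003100352883838593
ball5 [0.5076 0.2743 0.0112] 2.8509294999351408e-05
pan NR [0.4083 0.2504 0.0177] 0.0005272845894618587
rim nr [ 0.4679 -0.3033  0.1577] 0.0036996965405799876
lid top L [ 0.6247 -0.1819  0.3798] 0.012273282820801019
lid top R [ 0.6826 -0.3576  0.1495] 0.007238924267734565
```

```bash
cat >> h.py <<'E'
from scipy.spatial.transform import Rotation as R
np.set_printoptions(precision=1,suppress=True)
def base(yaw,nose=0):  # tool rotation: y at yaw+90, x back, z down; nose-up pitch of the scoop in deg
    a=np.radians(yaw);M=np.array([[-np.cos(a),-np.sin(a),0],[-np.sin(a),np.cos(a),0],[0,0,-1]]).T
    return R.from_matrix(M)*R.from_euler('y',-nose,degrees=True)
def togo(p,yaw,nose=0):
    s=bot.get_state();r=R.from_quat(s["eef_rot"]);q=base(yaw,nose);d=(np.array(p)-s["tool_pos"])*1000
    print("turn",(r.inv()*q).as_rotvec(degrees=True),"shift now-axes",r.inv().apply(d),"target-axes",q.inv().apply(d))
E
python3 -c "
from h import *
togo([.498,.0116,.15],-5.4);togo([.498,.0116,.038],-5.4)"
```

```text
turn [-0.  -0.  -9.1] shift now-axes [-479.4 -488.9   89.5] target-axes [-396.1 -558.5   89.2]
turn [-0.  -0.  -9.1] shift now-axes [-479.4 -488.8  201.5] target-axes [-396.1 -558.5  201.2]
```

```bash
python3 -m handwheel '[[0,0,-4.5,0,0,0,0],[0,0,-4.6,0,0,0,0],[0,0,0,-25,-35,0,0],[0,0,0,-25,-35,0,0],[0,0,0,-25,-35,0,0],[0,0,0,-25,-35,0,0],[0,0,0,-25,-35,0,0],[0,0,0,-25,-35,0,0],[0,0,0,-25,-35,0,0],[0,0,0,-25,-35,0,0]]'
python3 -m handwheel '[[0,0,0,-25,-35,10,0],[0,0,0,-25,-35,10,0],[0,0,0,-25,-35,10,0],[0,0,0,-25,-35,10,0],[0,0,0,-25,-35,10,0],[0,0,0,-25,-35,10,0],[0,0,0,-25,-35,10,0],[0,0,0,-21,-33,10,0],[0,0,0,0,0,0,0]]'
python3 -c "
from h import *
togo([.498,.0116,.038],-5.4);crop('top',205,170,110,70,5,'pics/a.png')"
```

```text
time: 1.3
tool_pos: [0.3298, 0.3061, 0.2398]
eef_rot: [0.047, 0.999, 0.0, 0.0]
contact_force: [0.7, 0.6, 0.1]
gripper_width: 0.0867
grip_force: 0.0
time: 2.2
tool_pos: [0.5015, 0.0081, 0.1588]
eef_rot: [0.05, 0.999, -0.001, 0.002]
contact_force: [-0.5, 1.5, -1.1]
gripper_width: 0.087
grip_force: 0.0
turn [-0.1  0.2 -0.3] shift now-axes [  4.2   3.3 120.8] target-axes [  3.8   3.2 120.8]
```

View pics/a.png

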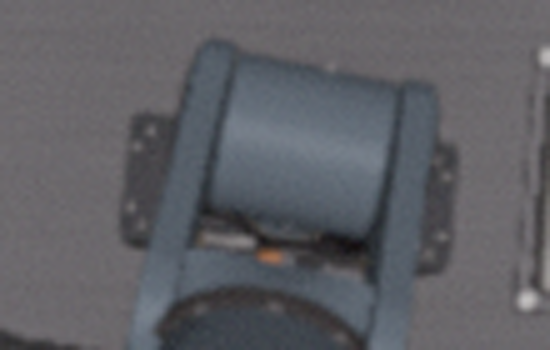

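The arm hides the scoop from above, so I rely on the first measurement. Descend and grip.

```bash
python3 -m handwheel '[[0,0,0,4,3,25,0],[0,0,0,0,0,35,0],[0,0,0,0,0,35,0],[0,0,0,0,0,20,0],[0,0,0,0,0,6,0],[0,0,0,0,0,0,1],[0,0,0,0,0,0,1],[0,0,0,0,0,0,1],[0,0,0,0,0,0,1],[0,0,0,0,0,0,1]]' 60
python3 -m handwheel '[[0,0,0,0,0,0,1],[0,0,0,0,0,0,1],[0,0,0,0,0,-10,1],[0,0,0,0,0,-30,1],[0,0,0,0,0,-40,1],[0,0,0,0,0,-40,1],[0,0,0,0,0,0,1]]'
python3 -c "
from h import *
togo([.498,.0116,.038],-5.4);crop('side',215,150,110,80,5,'pics/b.png')"
```

```text
time: 3.25
tool_pos: [0.4949, 0.0157, 0.0393]
eef_rot: [0.047, 0.999, -0.0, 0.001]
contact_force: [-0.5, -0.6, 0.2]
gripper_width: 0.055
grip_force: 0.0
time: 3.95
tool_pos: [0.4978, 0.0153, 0.1637]
eef_rot: [0.047, 0.999, -0.001, 0.006]
contact_force: [1.0, -0.2, -0.1]
gripper_width: 0.0027
grip_force: 0.0
turn [-0.1  0.6  0. ] shift now-axes [  0.9  -3.5 125.7] target-axes [ -0.6  -3.6 125.7]
```

View pics/b.png

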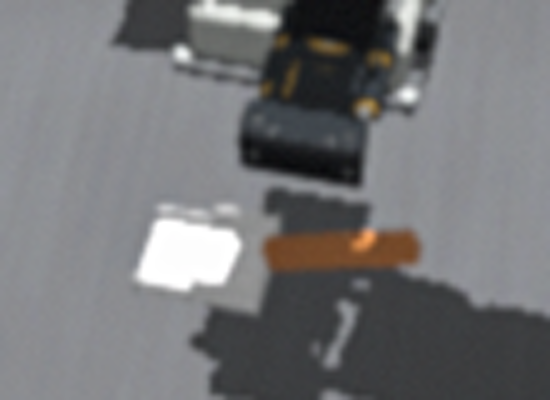

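The scoop lies where it was: the fingers were still closing when I lifted. I'll repeat with a longer wait.

```bash
python3 -m handwheel '[[0,0,0,0,0,0,0.45],[0,0,0,0,0,0,0.45],[0,0,0,0,0,0,0.45],[0,0,0,0,0,0,0.45],[0,0,0,0,0,0,0.45],[0,0.6,0,0,-4,0,0.45],[0,0,0,0,0,40,0.45],[0,0,0,0,0,40,0.45],[0,0,0,0,0,30,0.45],[0,0,0,0,0,13,0.45]]' 60
python3 -m handwheel '[[0,0,0,0,0,3,1],[0,0,0,0,0,0,1],[0,0,0,0,0,0,1],[0,0,0,0,0,0,1],[0,0,0,0,0,0,1],[0,0,0,0,0,0,1],[0,0,0,0,0,0,1],[0,0,0,0,0,0,1]]'
python3 -c "
from h import *
togo([.498,.0116,.038],-5.4)"
```

```text
time: 5.0
tool_pos: [0.4915, 0.0119, 0.0329]
eef_rot: [0.047, 0.999, 0.001, -0.008]
contact_force: [-0.3, -0.4, 0.8]
gripper_width: 0.0478
grip_force: 0.0
time: 5.8
tool_pos: [0.4932, 0.0119, 0.0332]
eef_rot: [0.047, 0.999, 0.0, -0.005]
contact_force: [-0.1, 0.7, 6.3]
gripper_width: 0.0153
grip_force: 60.0
turn [-0.  -0.5  0. ] shift now-axes [-4.8  0.2 -4.9] target-axes [-4.9  0.2 -4.8]
```

```bash
cat >> h.py <<'E'
OFF=np.array([-.128,0,.033]); PAN=np.array([.505,.271,0]); PY=-12.1
def scoop(lip,yaw,nose):
    S=R.from_euler('zy',[yaw,-nose],degrees=True); return np.array(lip)+S.apply(OFF)
def panlip(x,y,z): return PAN+R.from_euler('z',PY,degrees=True).apply([x,y,z])
def gopan(x,y,z,nose):
    p=scoop(panlip(x,y,z),PY,nose);print(x,z,nose,"tcp",p*1000);togo(p,PY,nose)
E
python3 -m handwheel '[[0,0,0,0,0,-5,1],[0,0,0,0,0,-20,1],[0,0,0,0,0,-40,1],[0,0,0,0,0,-40,1],[0,0,0,0,0,-40,1],[0,0,0,0,0,0,1]]'
python3 -c "
from h import *
gopan(-.06,.0015,.09,-24)"
```

```text
time: 6.4
tool_pos: [0.4974, 0.0113, 0.1822]
eef_rot: [0.047, 0.999, -0.001, -0.0]
contact_force: [0.9, -0.4, -1.3]
gripper_width: 0.0157
grip_force: 60.0
-0.06 0.09 -24 tcp [345.7 311.9 171.1]
turn [-1.5 24.   6.6] shift now-axes [179.1 285.1  10.8] target-axes [188.5 262.1  96.1]
```

```bash
python3 -m handwheel '[[0,0,0,20,30,0,1],[0,0,0,26,41,0,1],[0,0,0,26,41,0,1],[0,0,0,26,41,0,1],[0,0,0,26,41,2,1],[0,0,0,26,41,4,1],[0,0,0,20,33,4,1],[0,0,0,9,17,0,1],[0,0,0,0,0,0,1]]'
python3 -m handwheel '[[-0.4,6,1.6,0,0,0,1],[-0.4,6,1.7,0,0,0,1],[-0.4,6,1.7,0,0,0,1],[-0.3,6,1.6,0,0,0,1],[0,0,0,0,0,0,1],[0,0,0,0,0,0,1]]'
python3 -c "
from h import *
gopan(-.06,.0015,.09,-24);gopan(-.04,.0015,.006,-24)"
```

```text
time: 7.3
tool_pos: [0.3405, 0.3138, 0.1684]
eef_rot: [0.045, 0.999, -0.0, -0.006]
contact_force: [0.0, -0.9, -2.1]
gripper_width: 0.0153
grip_force: 60.0
time: 7.9
tool_pos: [0.3428, 0.3112, 0.1686]
eef_rot: [0.104, 0.971, 0.022, -0.212]
contact_force: [-1.1, 0.3, -1.9]
gripper_width: 0.0152
grip_force: 60.0
-0.06 0.09 -24 tcp [345.7 311.9 171.1]
turn [-0.  -0.6 -0.1] shift now-axes [-1.4  1.3 -3.3] target-axes [-1.5  1.3 -3.3]
-0.04 0.006 -24 tcp [365.3 307.7  87.1]
turn [-0.  -0.6 -0.1] shift now-axes [-54.6   1.4  64.7] target-axes [-53.9   1.3  65.3]
```

```bash
python3 -m handwheel '[[0,-0.6,0,-14,1,12,1],[0,0,0,-18,0,20,1],[0,0,0,-14,0,18,1],[0,0,0,-7,0,10,1],[0,0,0,0,0,0,1],[0,0,0,0,0,0,1]]'
python3 -c "
from h import *
gopan(-.04,.0015,.005,-24)
c=bot.camera('top');s=bot.camera('side')
a=c['pixels'][170:255,150:225,::-1];b=s['pixels'][235:300,220:310,::-1]
f=lambda p:cv2.resize(p,(400,400*p.shape[0]//p.shape[1]),interpolation=cv2.INTER_CUBIC)
a,b=f(a),f(b);o=np.zeros((460,800,3),np.uint8);o[:a.shape[0],:400]=a[:460];o[:b.shape[0],400:]=b;cv2.imwrite('pics/c.png',o)"
```

```text
time: 8.5
tool_pos: [0.3656, 0.3082, 0.0933]
eef_rot: [0.103, 0.973, 0.022, -0.207]
contact_force: [-0.7, -1.3, -1.5]
gripper_width: 0.0154
grip_force: 60.0
-0.04 0.005 -24 tcp [365.3 307.7  86.1]
turn [-0. -0.  0.] shift now-axes [-2.8 -0.6  6.7] target-axes [-2.8 -0.6  6.7]
```

View pics/c.png

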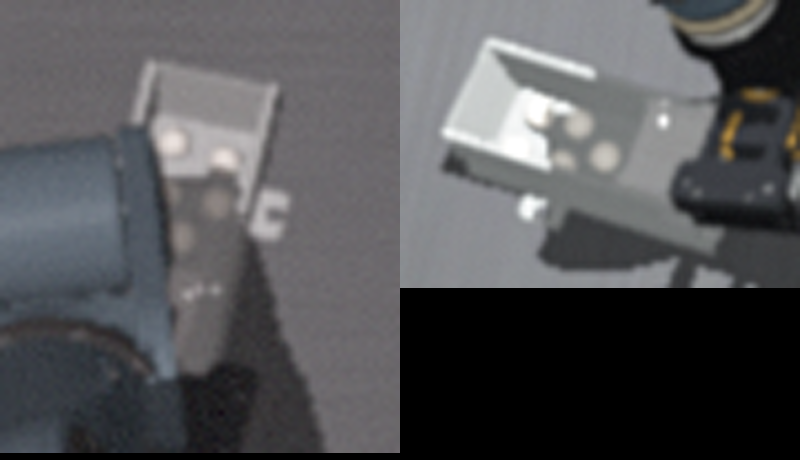

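The lip (bright line near (203,293) left) is in the pan's near half with all five balls ahead of it. I'll work out the push increments.

```bash
cat >> h.py <<'E'
def incs(wp,yaw0=None):
    s=bot.get_state();p=s["tool_pos"];r=R.from_quat(s["eef_rot"])
    for q,y,n in wp:
        t=base(y,n);print((r.inv()*t).as_rotvec(degrees=True),r.inv().apply((q-p)*1000));p,r=q,t
def panwp(L): return [(scoop(panlip(x,y,z),PY,n),PY,n) for x,y,z,n in L]
E
python3 -c "
from h import *
incs(panwp([(-.04,.0015,.0045,-24),(-.03,.0015,.0040,-22),(-.015,.0015,.0038,-18),(0,.0015,.0037,-14),(.018,.0015,.0037,-9),(.036,.0015,.0037,-7),(.05,.0015,.0037,-6),(.060,.0015,.0037,-5),(.068,.0015,.0037,-3),(.074,.0015,.0037,-1.5),(.077,.0015,.0038,0)]))"
```

```text
[-0. -0.  0.] [-2.9 -0.7  7.5]
[ 0. -2.  0.] [-8.3 -0.6  0.8]
[ 0. -4. -0.] [-12.1  -1.1   3.3]
[-0. -4.  0.] [-12.4  -1.    4.2]
[ 0. -5. -0.] [-15.2  -1.    6.7]
[ 0. -2.  0.] [-16.7  -0.4   1.6]
[ 0. -1. -0.] [-13.4  -0.2   0.5]
[ 0. -1. -0.] [-9.4 -0.2  1.1]
[ 0. -2.  0.] [-6.9 -0.3  3.7]
[-0.  -1.5  0. ] [-5.2 -0.2  3. ]
[ 0.  -1.5 -0. ] [-2.2 -0.2  3.1]
```

```bash
sed -i "s/from_euler('zy'/from_euler('ZY'/" h.py; python3 -c "
from h import *
incs(panwp([(-.04,.0015,.0045,-24),(-.03,.0015,.0040,-22),(-.015,.0015,.0038,-18),(0,.0015,.0037,-14),(.018,.0015,.0037,-9),(.036,.0015,.0037,-7),(.05,.0015,.0037,-6),(.060,.0015,.0037,-5),(.068,.0015,.0037,-3),(.074,.0015,.0037,-1.5),(.077,.0015,.0038,0)]))"
```

```text
[-0. -0.  0.] [-3.1 -5.8  6.1]
[ 0. -2.  0.] [-8.3 -0.   0.9]
[ 0. -4. -0.] [-12.   -0.    3.6]
[-0. -4.  0.] [-12.3   0.    4.5]
[ 0. -5. -0.] [-15.1   0.    6.9]
[ 0. -2.  0.] [-16.7  -0.    1.7]
[ 0. -1. -0.] [-13.3  -0.    0.5]
[ 0. -1. -0.] [-9.4  0.   1.2]
[ 0. -2.  0.] [-6.9 -0.   3.8]
[-0.  -1.5  0. ] [-5.2  0.   3. ]
[ 0.  -1.5 -0. ] [-2.2 -0.   3.2]
```

```bash
python3 -m handwheel '[[0,0,0,-3,-6,2,1],[0,0,0,0,0,4,1],[0,0,0,0,0,0,1],[0,0,0,0,0,0,1]]'
python3 -c "
from h import *
gopan(-.04,.0015,.0040,-24)"
```

```text
time: 9.0
tool_pos: [0.3653, 0.3024, 0.0862]
eef_rot: [0.103, 0.973, 0.022, -0.207]
contact_force: [-0.2, -0.4, -1.1]
gripper_width: 0.0152
grip_force: 60.0
-0.04 0.004 -24 tcp [365.  302.5  86.2]
turn [ 0. -0.  0.] shift now-axes [0.3 0.1 0.1] target-axes [0.3 0.1 0.1]
```

```bash
python3 -m handwheel '[[0,-2,0,-8.5,0,1.3,1],[0,-4,0,-12,0,3.7,1],[0,-4,0,-12.3,0,4.5,1],[0,-5,0,-15,0,6.9,1],[0,-2,0,-16.7,0,1.7,1],[0,-1,0,-13.3,0,0.5,1],[0,-1,0,-9.4,0,1.2,1]]'
python3 -c "
from h import *
gopan(.06,.0015,.0037,-5)"
```

```text
time: 9.7
tool_pos: [0.4447, 0.286, 0.0467]
eef_rot: [0.106, 0.994, 0.005, -0.042]
contact_force: [1.2, 0.6, -0.6]
gripper_width: 0.0153
grip_force: 60.0
0.06 0.0037 -5 tcp [442.1 286.   47.7]
turn [ 0.1  0.1 -0. ] shift now-axes [ 2.6 -0.5 -0.8] target-axes [ 2.6 -0.5 -0.8]
```

```bash
python3 -m handwheel '[[0,-2,0,-6,0,3.8,1],[0,-1.5,0,-4,0,3,1],[0,-1.5,0,-3,0,3,1],[0,0,0,0,0,0,1]]'
python3 -c "
from h import *
gopan(.077,.0015,.0037,0)
c=bot.camera('top');s=bot.camera('side')
a=c['pixels'][170:255,150:225,::-1];b=s['pixels'][235:300,220:310,::-1]
f=lambda p:cv2.resize(p,(400,400*p.shape[0]//p.shape[1]),interpolation=cv2.INTER_CUBIC)
a,b=f(a),f(b);o=np.zeros((460,800,3),np.uint8);o[:a.shape[0],:400]=a[:460];o[:b.shape[0],400:]=b;cv2.imwrite('pics/d.png',o)"
```

```text
time: 10.1
tool_pos: [0.4562, 0.2837, 0.0373]
eef_rot: [0.105, 0.994, 0.001, 0.002]
contact_force: [-1.4, -0.6, 8.7]
gripper_width: 0.0154
grip_force: 60.1
0.077 0.0037 0 tcp [455.4 283.2  36.7]
turn [ 0.1  0.2 -0. ] shift now-axes [ 0.7 -0.7  0.6] target-axes [ 0.6 -0.7  0.6]
```

View pics/d.png

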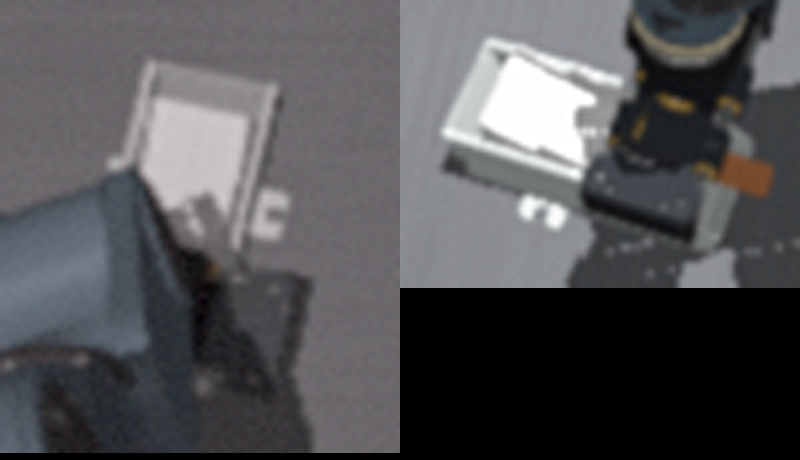

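The scoop fits the pan with its lip at the foot of the far wall. No ball is visible outside the scoop (white on white inside it). Next: nose up.

```bash
python3 -c "
from h import *
y=.002
incs(panwp([(.079,y,.006,2.5),(.082,y,.013,6),(.085,y,.023,10),(.091,y,.038,15),(.098,y,.055,20),(.098,y,.075,25),(.095,y,.11,25),(.09,y,.15,25)]))"
```

```text
[ 0.1 -2.4 -0. ] [ 0.1 -0.2  4. ]
[-0.  -3.5  0. ] [-1.5 -0.   1. ]
[ 0. -4.  0.] [-2.   0.  -0.6]
[-0. -5. -0.] [-6.1 -0.  -2.4]
[ 0. -5. -0.] [-8.8  0.  -3.3]
[ 0. -5.  0.] [-4.5  0.  -7.5]
[0. 0. 0.] [-12.1  -0.  -33. ]
[0. 0. 0.] [-12.4   0.  -38.4]
```

```bash
python3 -m handwheel '[[0,-2.4,0,0,0,2.5,1],[0,-3.5,0,-1.5,0,1,1],[0,-4,0,-2,0,-0.6,1],[0,-5,0,-6,0,-2.4,1],[0,-5,0,-8.8,0,-3.3,1],[0,-5,0,-4.5,0,-7.5,1],[0,0,0,-8,0,-24,1],[0,0,0,-12,0,-40,1],[0,0,0,-12,0,-40,1],[0,0,0,0,0,0,1]]'
python3 -c "
from h import *
s=bot.get_state();print(s['tool_pos']*1000,s['contact_force'])
c=bot.camera('top');s=bot.camera('side')
a=c['pixels'][160:245,150:225,::-1];b=s['pixels'][205:295,215:310,::-1]
f=lambda p:cv2.resize(p,(400,400*p.shape[0]//p.shape[1]),interpolation=cv2.INTER_CUBIC)
a,b=f(a),f(b);o=np.zeros((460,800,3),np.uint8);o[:a.shape[0],:400]=a[:460];o[:b.shape[0],400:]=b;cv2.imwrite('pics/e.png',o)"
```

```text
time: 11.2
tool_pos: [0.4666, 0.2811, 0.1586]
eef_rot: [0.106, 0.977, -0.021, 0.182]
contact_force: [1.0, -0.6, -1.2]
gripper_width: 0.0149
grip_force: 60.0
[466.6 281.1 158.6] [ 1.  -0.6 -1.2]
```

View pics/e.png

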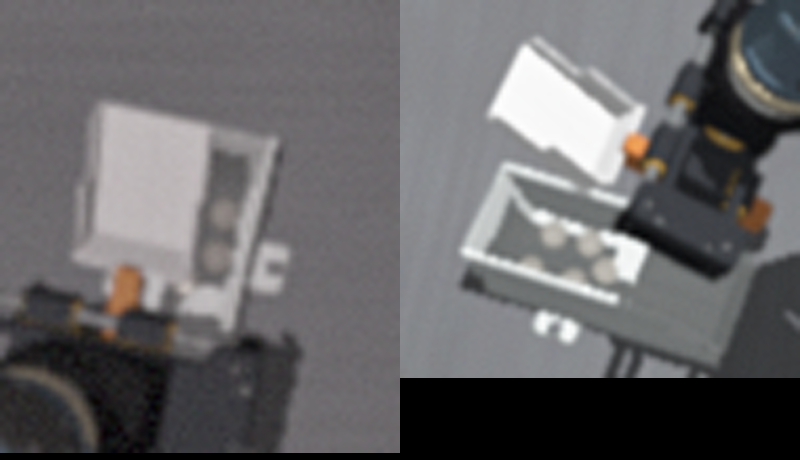

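Five balls are still in the pan (right crop: (555,233),(592,238),(607,270),(572,280),(530,268)) and the scoop looks empty. I'll check by pixel values rather than spend another view.

```bash
python3 - <<'E'
import cv2,numpy as np
np.set_printoptions(linewidth=250)
for f in "de":
    g=cv2.imread(f"pics/{f}.png",0)
    a=cv2.resize(g[:453,:400],(75,85),interpolation=cv2.INTER_AREA)
    print(f,"top");print(a[10:52,13:54:1] if f=="d" else a[18:52,12:54])
E
python3 - <<'E'
from h import *
s=bot.camera('side');print(s['pixels'][205+30:205+70,215+65:0:-1].shape)
cv2.imwrite('pics/raw_s.png',s['pixels'][:,:,::-1]);c=bot.camera('top');cv2.imwrite('pics/raw_t.png',c['pixels'][:,:,::-1])
# candidate balls in the pan from the side view
for x,y in[(555,233),(592,238),(607,270),(572,280),(530,268)]:
    k=400/95;p=at(s,215+x/k,205+y/k,.013);d=R.from_euler('z',-PY,degrees=True).apply(p-PAN);print(d*1000)
E
```

```text
d top
[[100 102 101 ... 105 103 104]
 [101 100 102 ... 106 105 103]
 [101 102 102 ... 107 105 105]
 ...
 [120 121 122 ... 109 108 108]
 [123 122 121 ...  96  96  96]
 [120 120 121 ...  73  73  71]]
e top
[[105 105 103 ... 110 110 109]
 [105 105 104 ... 110 108 110]
 [103 103 104 ... 105 106 106]
 ...
 [108 113 125 ... 130 136 136]
 [107 107 107 ... 113 115 118]
 [107 106 104 ... 140 132 118]]
(40, 280, 3)
[-225.4 -115.7   13. ]
[-252.2 -121.    13. ]
[-268.7  -97.9   13. ]
[-246.5  -80.8   13. ]
[-215.2  -80.1   13. ]
```

Run:
```python
from h import *
s=bot.camera('side');k=400/95
for x,y in[(155,233),(192,238),(207,270),(172,280),(130,268)]:
    p=at(s,215+x/k,205+y/k,.013);d=R.from_euler('z',-PY,degrees=True).apply(p-PAN);print(d*1000)
import sys
np.set_printoptions(linewidth=260,threshold=sys.maxsize)
g=cv2.imread("pics/d.png",0);a=cv2.resize(g[:453,:400],(75,85),interpolation=cv2.INTER_AREA);print(a[12:44:1,24:50])
g=cv2.imread("pics/e.png",0);a=cv2.resize(g[:453,:400],(75,85),interpolation=cv2.INTER_AREA);print(a[18:52,14:44])
```

```text
[ 54.8 -13.1  13. ]
[ 27.4 -18.5  13. ]
[ 7.5  3.4 13. ]
[28.8 20.1 13. ]
[61.4 21.3 13. ]
[[100 102 113 142 161 144 140 139 132 127 123 120 117 114 110 108 105 105 105 105 106 105 104 105 107 106]
 [102 102 122 153 163 139 137 139 141 143 142 140 136 131 127 126 120 117 114 110 108 108 108 106 106 106]
 [100 108 132 159 151 125 131 137 142 140 139 139 140 142 143 142 139 138 133 130 126 123 116 113 109 107]
 [101 109 141 162 133 116 131 139 138 138 138 137 139 141 142 143 142 144 145 145 145 141 134 130 125 121]
 [103 112 144 159 123 116 132 137 136 137 137 137 138 140 138 140 141 142 139 141 144 143 142 142 143 142]
 [103 117 149 155 122 124 140 140 138 137 136 138 138 138 136 137 139 139 138 139 138 139 143 140 139 148]
 [107 131 159 156 143 157 168 163 156 152 146 143 142 139 138 138 136 138 140 138 138 137 140 137 136 150]
 [110 141 168 158 157 186 195 192 185 180 172 168 162 155 149 145 141 139 140 137 137 137 138 138 142 156]
 [112 144 170 157 159 191 201 200 197 196 195 194 190 183 175 167 161 156 152 146 143 141 137 140 144 160]
 [119 152 170 159 162 189 201 199 198 197 199 
[... 5898 characters left out ...]
159 159 160 162 163 164 166 168 173 175 180 181 169 128 104 111 123 128 123 118 121]
 [156 166 165 163 161 162 161 160 162 159 159 160 161 159 158 159 160 159 162 166 171 162 123 107 119 131 133 130 130 144]
 [155 162 163 165 167 165 164 162 160 156 157 160 161 159 160 159 157 158 159 162 168 157 119 106 119 131 136 131 130 148]
 [125 139 146 155 160 160 162 157 149 138 139 146 153 159 160 159 157 159 158 161 165 155 119 101 113 128 131 128 125 142]
 [107 112 117 120 127 136 150 152 135 119 114 123 140 161 165 163 160 160 160 161 161 150 118  99 104 117 121 117 115 138]
 [104 104 104 104 107 124 143 143 131 122 119 119 130 160 174 173 169 163 163 164 160 147 121 103  98 102 104 103 119 148]]
```

Run:
```python
from h import *
c=bot.camera('top');s=bot.camera('side');k=400/95
S=lambda x,y:((x-400)/k+215,y/k+205)
P={}
for n,t,q in[("FL",(169,179.5),(490,115)),("FR",(188.3,183.5),(525,45)),("BL",(167.8,203.5),(600,180)),("BR",(185.5,207),(638,112))]:
    P[n],e=tri(c,t,s,S(*q));print(n,P[n]*1000,e*1000)
f=(P["FL"]+P["FR"])/2
# compare with what the tool pose predicts
st=bot.get_state();r=R.from_quat(st["eef_rot"])
print("pred lip",(st["tool_pos"]+r.apply([-.128,0,.033]))*1000,"meas lip",f*1000,"pred nose 25; tool z pitch",np.degrees(np.arcsin(r.as_matrix()[2,0])))
d=f-(P["BL"]+P["BR"])/2;print("meas nose",np.degrees(np.arctan2(d[2],np.hypot(*d[:2]))),np.linalg.norm(d)*1000)
```

```text
FL [590.2 285.3 213.5] 1.3638702561735505
FR [577.1 226.9 216.1] 2.7064782837534556
BL [519.6 295.7 168.2] 9.39778633453719
BR [504.6 240.4 173.5] 16.556817401038074
pred lip [590.6 250.7 165.1] meas lip [583.6 256.1 214.8] pred nose 25; tool z pitch -20.44429809390005
meas nose 31.19200336360022 84.796931388586
```

The scoop has pivoted in the grip to about 20° nose-up (its handle is now square to the tool), so it rode over the balls. I'll put that slip in the model and scoop again.

```bash
cat >> h.py <<'E'
SL=19.5
def wps(L): return [(scoop(panlip(x,y,z),PY,n),PY,n-SL) for x,y,z,n in L]
def go(p,yaw,nose): togo(scoop(p,yaw,nose),yaw,nose-SL)
def lipnow():
    s=bot.get_state();r=R.from_quat(s["eef_rot"])*R.from_euler('y',-SL,degrees=True);f=r.apply([-1,0,0])
    p=s["tool_pos"]+r.apply([-.128,0,.033]);print("lip",p*1000,"pan-local",R.from_euler('z',-PY,degrees=True).apply(p-PAN)*1000,"nose",np.degrees(np.arcsin(f[2])),"F",s["contact_force"],"t",s["time"])
E
python3 -c "
from h import *
lipnow()
y=.0015
incs(wps([(-.03,y,.12,-20),(-.02,y,.010,-20)]))"
```

```text
lip [578.9 253.9 208.2] pan-local [ 75.9  -1.3 208.2] nose 39.941974085159764 F [-0.2 -0.6 -1.6] t 11.55
[-0.7 59.9 -0.5] [ 74.3   1.8 -74.1]
[0. 0. 0.] [-77.7  -0.   78.5]
```

```bash
python3 -m handwheel '[[0,0,0,25,0.6,-25,1],[0,0,0,25,0.6,-25,1],[0,0,0,24,0.6,-24,1],[0,7.5,0,0,0,0,1],[0,7.5,0,0,0,0,1],[0,7.5,0,0,0,0,1],[0,7.5,0,0,0,0,1],[0,7.5,0,0,0,0,1],[0,7.5,0,0,0,0,1],[0,7.5,0,0,0,0,1]]'
python3 -m handwheel '[[0,7.5,0,0,0,0,1],[0,0,0,0,0,0,1],[0,0,0,0,0,0,1]]'
python3 -c "
from h import *
lipnow()
y=.0015
incs(wps([(-.03,y,.12,-20),(-.02,y,.010,-20),(-.02,y,.004,-20)]))"
```

```text
time: 12.55
tool_pos: [0.371, 0.301, 0.1954]
eef_rot: [0.107, 0.957, 0.023, -0.268]
contact_force: [0.5, -0.0, -1.8]
gripper_width: 0.0152
grip_force: 60.0
time: 12.85
tool_pos: [0.3702, 0.3008, 0.1946]
eef_rot: [0.106, 0.938, 0.029, -0.328]
contact_force: [-0.3, -0.0, -1.0]
gripper_width: 0.0151
grip_force: 60.0
lip [477.7 275.8 121.9] pan-local [-27.7  -1.1 121.9] nose -18.92625451440793 F [-0.3 -0.  -1. ] t 12.85
[-0.4  1.1 -0.9] [0.8 0.6 0.4]
[0. 0. 0.] [-77.7  -0.   78.5]
[0. 0. 0.] [-3.8  0.   4.6]
```

```bash
python3 -m handwheel '[[-0.4,1,-0.9,-15,0.5,16,1],[0,0,0,-25,0,25,1],[0,0,0,-22,0,22,1],[0,0,0,-15,0,16,1],[0,0,0,0,0,0,1],[0,0,0,-1.3,0,1.5,1],[0,0,0,-1.3,0,1.5,1],[0,0,0,0,0,0,1]]'
python3 - <<'E'
from h import *
lipnow()
y=.0015
incs(wps([(-.02,y,.0035,-20),(-.01,y,.0035,-17),(.003,y,.0035,-14),(.018,y,.0035,-9),(.036,y,.0035,-7),(.05,y,.0035,-6.5),(.060,y,.0035,-6),(.068,y,.0035,-4),(.074,y,.0035,-2),(.079,y,.0038,0)]))
s=bot.camera('side');g=s['pixels'][235:300,220:300].mean(2).astype(int)
cv2.imwrite('pics/f.png',cv2.resize(s['pixels'][225:305,215:315,::-1],None,fx=6,fy=6,interpolation=cv2.INTER_CUBIC))
# predicted lip corners in the side image
T=np.linalg.inv(s['cam_to_world']);st=bot.get_state();r=R.from_quat(st["eef_rot"])*R.from_euler('y',-SL,degrees=True)
for yy in(-.033,.033):
    q=T@np.r_[st["tool_pos"]+r.apply([-.128,yy,.033]),1];u=s['fx']*q[0]/q[2]+s['cx'];v=s['fy']*q[1]/q[2]+s['cy'];print("pred px in f.png",(u-215)*6,(v-225)*6)
E
```

```text
time: 13.65
tool_pos: [0.3804, 0.2998, 0.0832]
eef_rot: [0.098, 0.937, 0.036, -0.334]
contact_force: [0.6, 0.0, -0.2]
gripper_width: 0.0153
grip_force: 60.0
lip [487.3 277.3   8.8] pan-local [-18.6   2.4   8.8] nose -19.786425085697985 F [ 0.6  0.  -0.2] t 13.65
[0.  0.2 0.2] [-2.2 -0.6  4.5]
[-0. -3.  0.] [-8.5  0.   0.5]
[-0. -3.  0.] [-11.2  -0.   -0.9]
[ 0. -5. -0.] [-14.    0.    3.2]
[-0. -2. -0.] [-16.3  -0.   -4. ]
[ 0.  -0.5  0. ] [-12.6  -0.   -5.1]
[-0.  -0.5  0. ] [-9.1 -0.  -3.2]
[ 0. -2. -0.] [-7.7  0.   1.1]
[-0. -2.  0.] [-6.  -0.   2.2]
[ 0. -2. -0.] [-5.  -0.   2.5]
pred px in f.png 364.1555048663896 230.92094686022767
pred px in f.png 321.97040572097785 335.94542189473304
```

View pics/f.png

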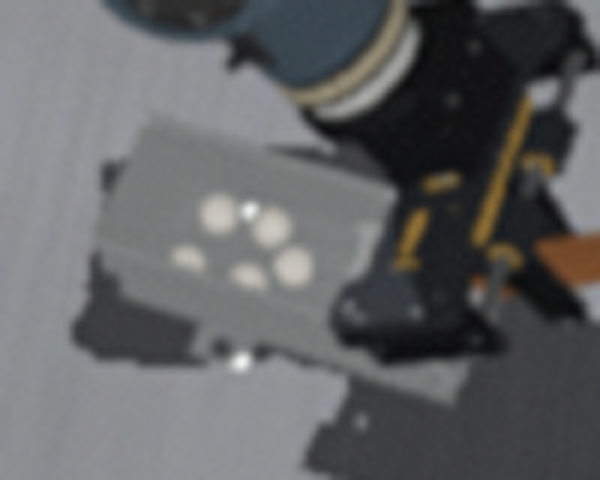

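Last view: the visible lip edge, (362,225) to (340,290), matches the predicted line through (364,231), and five balls lie ahead of it. Now lower to contact and push.

```bash
python3 -m handwheel '[[0,0,0,-2,-0.6,2.5,1],[0,0,0,0,0,2,1],[0,0,0,0,0,0,1],[0,0,0,0,0,0,1]]'
python3 -c "
from h import *
lipnow()"
```

```text
time: 14.1
tool_pos: [0.3788, 0.2994, 0.0778]
eef_rot: [0.098, 0.936, 0.036, -0.335]
contact_force: [-0.6, 0.9, 4.4]
gripper_width: 0.0154
grip_force: 60.0
lip [485.6 276.8   3.2] pan-local [-20.2   1.6   3.2] nose -19.90239652588971 F [-0.6  0.9  4.4] t 14.1
```

```bash
python3 -m handwheel '[[0,-3,0,-8.5,0,0.2,1],[0,-3,0,-11.2,0,-0.9,1],[0,-5,0,-14,0,3.2,1],[0,-2,0,-16.3,0,-4,1],[0,-0.5,0,-12.6,0,-5.1,1],[0,-0.5,0,-9.1,0,-3.2,1],[0,0,0,0,0,0,1]]'
python3 - <<'E'
from h import *
lipnow();y=.0015
incs(wps([(.068,y,.0037,-4),(.074,y,.0035,-2),(.079,y,.0038,0)]))
E
```

```text
time: 14.8
tool_pos: [0.4461, 0.2852, 0.0487]
eef_rot: [0.103, 0.971, 0.024, -0.216]
contact_force: [1.8, -0.8, 1.1]
gripper_width: 0.0151
grip_force: 60.0
lip [567.5 259.3   3.3] pan-local [63.5  1.7  3.3] nose -5.641243472384615 F [ 1.8 -0.8  1.1] t 14.8
[ 0.2 -1.6  0.1] [-4.2 -0.1  1.5]
[-0. -2.  0.] [-6.1 -0.   2.4]
[ 0. -2. -0.] [-5.  -0.   2.5]
```

```bash
python3 -m handwheel '[[0,-1.6,0,-4.2,0,1.5,1],[0,-2,0,-6,0,2.4,1],[0,-2,0,-5,0,2.2,1],[0,0,0,0,0,0,1],[0,0,0,0,0,0,1]]'
python3 - <<'E'
from h import *
lipnow();y=.0015
incs(wps([(.080,y,.0075,2.5),(.083,y,.0135,6),(.088,y,.0215,10),(.094,y,.033,15),(.102,y,.047,20),(.104,y,.065,25),(.098,y,.11,28),(.09,y,.16,30)]))
E
```

```text
time: 15.3
tool_pos: [0.4543, 0.2831, 0.0373]
eef_rot: [0.103, 0.98, 0.019, -0.171]
contact_force: [-0.5, -1.1, 1.4]
gripper_width: 0.0152
grip_force: 60.0
lip [579.3 256.4   3.6] pan-local [75.7  1.3  3.6] nose -0.32020799444491943 F [-0.5 -1.1  1.4] t 15.3
[ 0.1 -2.8  0.1] [-3.5  0.3  1.3]
[ 0.  -3.5  0. ] [-2.1 -0.   1.4]
[-0. -4. -0.] [-4.1  0.   0.2]
[-0. -5. -0.] [-5.5  0.  -0.9]
[ 0. -5. -0.] [-8.4  0.  -3.2]
[ 0. -5.  0.] [-3.7 -0.  -6.5]
[-0. -3.  0.] [  0.9   0.  -38.5]
[ 0. -2. -0.] [  0.  -0. -46.]
```

```bash
python3 -m handwheel '[[0,0,0,-3.5,0,-0.8,1],[0,-2.8,0,-0.5,0,1.5,1],[0,-3.5,0,-2.1,0,1.2,1],[0,-4,0,-4.1,0,0.2,1],[0,-5,0,-5.5,0,-0.9,1],[0,-5,0,-8.4,0,-3.2,1],[0,-5,0,-3.7,0,-6.5,1],[0,-3,0,1,0,-30,1],[0,-2,0,0,0,-46,1],[0,0,0,0,0,0,1]]'
python3 - <<'E'
from h import *
lipnow()
s=bot.camera('side');cv2.imwrite('pics/raw_s2.png',s['pixels'][:,:,::-1]);c=bot.camera('top');cv2.imwrite('pics/raw_t2.png',c['pixels'][:,:,::-1])
# bright warm blobs on pan floor where visible in side picture: compare at projected pan floor grid
T=np.linalg.inv(s['cam_to_world'])
for X in range(-40,85,8):
    row=[]
    for Y in range(-32,33,8):
        q=T@np.r_[panlip(X/1e3,Y/1e3,.013),1];u=int(round(s['fx']*q[0]/q[2]+s['cx']));v=int(round(s['fy']*q[1]/q[2]+s['cy']));p=s['pixels'][v,u].astype(int);row.append((int(p.mean()),int(p[0]-p[2])))
    print(X,row)
E
```

```text
time: 16.3
tool_pos: [0.4707, 0.2811, 0.1209]
eef_rot: [0.104, 0.99, -0.007, 0.094]
contact_force: [0.0, 0.7, -0.7]
gripper_width: 0.0152
grip_force: 60.0
lip [595.1 254.6 157. ] pan-local [ 91.5   2.8 157. ] nose 30.32673463420632 F [ 0.   0.7 -0.7] t 16.3
-40 [(69, -10), (79, -8), (54, -5), (17, -4), (58, -2), (121, -5), (119, -2), (120, -2), (116, -3)]
-32 [(68, -13), (76, -10), (44, -6), (17, -1), (45, -3), (120, -3), (121, -3), (121, -2), (116, -3)]
-24 [(70, -13), (71, -11), (52, -7), (17, -2), (66, -4), (123, -3), (118, -4), (121, -3), (115, -3)]
-16 [(69, -12), (71, -10), (41, -7), (17, -4), (98, -2), (120, -1), (117, -2), (122, -2), (117, -2)]
-8 [(72, -12), (71, -12), (30, -5), (16, -4), (106, -3), (121, -3), (120, -2), (121, -3), (118, -3)]
0 [(74, -8), (82, -7), (32, -5), (15, -2), (134, -4), (126, -4), (117, -3), (119, -1), (116, -3)]
8 [(74, -11), (79, -8), (26, -4), (29, -2), (234, -5), (202, -6), (113, -2), (185, -3), (114, -3)]
16 [(84, -7), (75, -7), (30, -3), (32, -3), (108, -1), (120, -4), (129, -3), (243, -2), (116, -3)]
24 [(68, -11), (76, -7), (88, -4), (71, -2), (117, -3), (117, -2), (113, -4), (231, -3), (124, -3)]
32 [(108, -4), (242, -5), (155, -4), (117, -3), (118, -4), (119, -3), (113, -3), (228, -2), (138, -4)]
40 [(137, 0), (210, -2), (191, -3), (118, -2), (120, -3), (117, -5), (114, -3), (218, -4), (113, -3)]
48 [(137, 0), (191, -3), (168, -3), (118, -2), (119, -4), (116, -5), (123, -2), (227, -3), (118, -4)]
56 [(133, -1), (202, -2), (201, -3), (118, -2), (119, -4), (118, -3), (117, -4), (223, -2), (118, -4)]
64 [(150, -1), (245, -1), (135, -3), (119, -2), (120, -1), (118, -2), (113, -3), (222, -3), (127, -4)]
72 [(149, -1), (248, -2), (162, -3), (120, -2), (121, -4), (118, -3), (113, -3), (219, -5), (128, -4)]
80 [(129, -1), (205, -4), (140, -2), (116, -3), (116, -1), (117, -3), (112, -3), (221, -4), (112, -3)]
```

The pan floor now shows no ball-like pixels. I'll look for warm-white balls in the tray.

```bash
python3 - <<'E'
import cv2,numpy as np
s=cv2.imread('pics/raw_s2.png').astype(int);t=cv2.imread('pics/raw_t2.png').astype(int);s0=cv2.imread('pics/raw_s.png').astype(int)
for n,im in(("side2",s),("side-before",s0),("top2",t)):
    w=((im[:,:,2]-im[:,:,0]>6)&(im[:,:,2]-im[:,:,0]<45)&(im.mean(2)>150)).astype(np.uint8)
    k,l,st,ce=cv2.connectedComponentsWithStats(w)
    print(n,[(st[i,4],ce[i].round().tolist()) for i in range(1,k) if st[i,4]>4 and 130<ce[i][0]<330 and ce[i][1]>140])
E
python3 - <<'E'
from h import *
s=bot.camera('side');T=np.linalg.inv(s['cam_to_world']);st=bot.get_state();r=R.from_quat(st["eef_rot"])*R.from_euler('y',-SL,degrees=True)
for x in range(-80,1,8):  # along tray from back to lip, ball-centre height
    row=[]
    for y in range(-28,29,7):
        q=T@np.r_[st["tool_pos"]+r.apply([-.128-x/1e3,y/1e3,.033-.010]),1];u=int(round(s['fx']*q[0]/q[2]+s['cx']));v=int(round(s['fy']*q[1]/q[2]+s['cy']));p=s['pixels'][v,u].astype(int);row.append((int(p.mean()),int(p[0]-p[2])))
    print(x,row)
E
```

```text
side2 [(np.int32(16), [264.0, 247.0]), (np.int32(9), [257.0, 246.0])]
side-before [(np.int32(5), [296.0, 221.0]), (np.int32(5), [269.0, 237.0]), (np.int32(23), [251.0, 260.0]), (np.int32(23), [260.0, 262.0]), (np.int32(9), [246.0, 267.0]), (np.int32(23), [263.0, 269.0]), (np.int32(9), [256.0, 270.0])]
top2 [(np.int32(187), [178.0, 201.0]), (np.int32(15), [242.0, 347.0])]
-80 [(208, 8), (249, 4), (207, 8), (254, 2), (231, 5), (215, 10), (237, 6), (253, 4), (179, 1)]
-72 [(255, 0), (255, 0), (254, 1), (255, 0), (255, 0), (250, 3), (255, 0), (255, 0), (173, 1)]
-64 [(153, 2), (255, 0), (251, 2), (245, 3), (252, 3), (222, 6), (237, 4), (254, 1), (223, 4)]
-56 [(138, 0), (254, 0), (252, 1), (255, 0), (255, 0), (241, 6), (255, 0), (255, 0), (163, 1)]
-48 [(133, -1), (249, 0), (252, 1), (255, 0), (255, 0), (244, 5), (255, 0), (255, 0), (215, 5)]
-40 [(139, -1), (253, 0), (252, 0), (251, -1), (251, 0), (251, 0), (251, 1), (251, 1), (220, -1)]
-32 [(157, -1), (237, 0), (252, 0), (251, 0), (252, 0), (251, 0), (252, 0), (252, 0), (253, 0)]
-24 [(167, 1), (254, 0), (252, 0), (251, 0), (251, 1), (251, 0), (252, 0), (252, 0), (254, 0)]
-16 [(166, 0), (244, 0), (252, 1), (252, 0), (251, 0), (251, 0), (252, 0), (252, 0), (254, 0)]
-8 [(183, 0), (248, 0), (252, 0), (252, 0), (252, 0), (251, 0), (252, 0), (252, 0), (253, 0)]
0 [(167, -1), (253, 0), (255, 0), (254, 0), (254, 0), (253, 0), (254, 0), (254, 0), (255, 0)]
```

Warm texture fills only the rear 35 mm of the tray, so the balls lie against its back wall. Next: carry to the machine.

```bash
cat >> h.py <<'E'
FIN=np.array([.531,-.251,0]);FY=-4.7
def fin(x,y,z): return FIN+R.from_euler('z',FY,degrees=True).apply([x,y,z])
def fw(L): return [(scoop(fin(x,y,z),FY,n),FY,n-SL) for x,y,z,n in L]
E
python3 -m handwheel '[[0,0,0,0,0,-15,1],[0,0,0,0,0,-35,1],[0,0,0,0,0,-40,1],[0,0,0,0,0,-20,1],[0,0,0,0,0,0,1]]'
python3 - <<'E'
from h import *
lipnow()
incs(fw([(-.02,0,.27,28)]))
E
```

```text
time: 16.95
tool_pos: [0.4515, 0.2843, 0.2263]
eef_rot: [0.105, 0.99, -0.008, 0.092]
contact_force: [1.1, 0.8, -1.5]
gripper_width: 0.0153
grip_force: 60.0
lip [575.9 257.5 262. ] pan-local [ 72.2   1.7 262. ] nose 30.141246049670535 F [ 1.1  0.8 -1.5] t 16.95
[-1.   2.2 -7.3] [ -44.2 -525.8   -6.7]
```

```bash
python3 -m handwheel '[[0,0,0,-1,-12,0,1],[0,0,0,-2,-25,0,1],[0,0,0,-3,-37,0,1],[0,0,0,-4,-44,0,1],[0,0,0,-4,-45,-1,1],[0,0,0,-4,-45,-1,1],[0,0,0,-4,-45,-1,1],[0,0,0,-4,-45,-1,1],[0,0,0,-4,-45,-1,1],[0,0,0,-4,-45,-1,1]]'
python3 -m handwheel '[[0,0,0,-4,-45,-1,1],[0,0,0,-3,-40,0,1],[0,0,0,-2,-30,0,1],[0,0,0,-1,-18,0,1],[-0.5,1,-3.6,0,-5,0,1],[-0.5,1,-3.7,0,0,0,1],[0,0,0,0,0,0,1],[0,0,0,0,0,0,1]]'
python3 - <<'E'
from h import *
lipnow()
incs(fw([(-.02,0,.27,28)]))
incs(fw([(-.02,0,.27,28),(-.02,0,.25,20),(-.02,0,.23,12.5),(-.02,0,.21,5),(-.02,0,.19,-2.5),(-.02,0,.175,-10),(-.02,0,.165,-17),(-.02,0,.16,-24),(-.02,0,.158,-30)]))
E
```

```text
time: 17.95
tool_pos: [0.3984, -0.1041, 0.2343]
eef_rot: [0.105, 0.991, -0.008, 0.088]
contact_force: [0.8, 0.6, -1.2]
gripper_width: 0.0156
grip_force: 60.0
time: 18.75
tool_pos: [0.3803, -0.239, 0.2373]
eef_rot: [0.042, 0.997, -0.003, 0.072]
contact_force: [1.0, -0.9, -1.7]
gripper_width: 0.0152
grip_force: 60.0
lip [ 508.4 -249.7  267.9] pan-local [ 112.5 -508.4  267.9] nose 27.80846068765979 F [ 1.  -0.9 -1.7] t 18.75
[ 0.  -0.2 -0.1] [-2.9  0.4 -1.3]
[ 0.  -0.2 -0.1] [-2.9  0.4 -1.3]
[-0.  8.  0.] [ 3.3 -0.   1.3]
[ 0.   7.5 -0. ] [0.6 0.  2.7]
[0.  7.5 0. ] [-2.  -0.   2.6]
[-0.   7.5 -0. ] [-4.6  0.   2.1]
[0.  7.5 0. ] [-5.2 -0.  -3.4]
[0. 7. 0.] [-4.5  0.  -7.4]
[0. 7. 0.] [ -2.5  -0.  -12.1]
[-0.  6. -0.] [ -0.9   0.  -12.4]
```

```bash
python3 -m handwheel '[[0,8,0,0,0,0.5,1],[0,7.5,0,0.6,0,2.7,1],[0,7.5,0,-2,0,2.6,1],[0,7.5,0,-4.6,0,2.1,1],[0,7.5,0,-5.2,0,-3.4,1],[0,7,0,-4.5,0,-7.4,1],[0,7,0,-2.5,0,-12,1],[0,6,0,-1,0,-12.4,1],[0,0,0,0,0,0,1],[0,0,0,0,0,0,1]]'
python3 - <<'E'
from h import *
lipnow();p=fin(-.02,0,.158);print(p*1000)
s=bot.camera('side');T=np.linalg.inv(s['cam_to_world']);st=bot.get_state();r=R.from_quat(st["eef_rot"])*R.from_euler('y',-SL,degrees=True)
print("tray");
for x in range(-80,1,10):
    row=[]
    for y in range(-28,29,7):
        q=T@np.r_[st["tool_pos"]+r.apply([-.128-x/1e3,y/1e3,.033-.004]),1];u=int(round(s['fx']*q[0]/q[2]+s['cx']));v=int(round(s['fy']*q[1]/q[2]+s['cy']));a=s['pixels'][v,u].astype(int);row.append((int(a.mean()),int(a[0]-a[2])))
    print(x,row)
print("trough floor")
for n in('side','top'):
    s=bot.camera(n);T=np.linalg.inv(s['cam_to_world'])
    im=s['pixels'].astype(int);m=((im.mean(2)>110)&(im[:,:,0]-im[:,:,2]>2)).astype(np.uint8)
    k,l,stt,ce=cv2.connectedComponentsWithStats(m)
    for i in range(1,k):
        p=at(s,*ce[i],.095);d=R.from_euler('z',-FY,degrees=True).apply(p-FIN)
        if abs(d[0])<.075 and abs(d[1])<.075: print(n,stt[i,4],d*1000,ce[i])
E
```

```text
time: 19.75
tool_pos: [0.4183, -0.242, 0.2504]
eef_rot: [0.037, 0.907, 0.016, -0.419]
contact_force: [0.0, 0.5, -0.4]
gripper_width: 0.0147
grip_force: 60.0
lip [ 512.3 -249.8  157.8] pan-local [ 116.3 -507.7  157.8] nose -30.02512562326149 F [ 0.   0.5 -0.4] t 19.75
[ 511.1 -249.4  158. ]
tray
-80 [(73, 75), (75, 71), (89, 52), (124, 12), (139, 0), (138, -1), (149, 0), (187, -2), (205, -1)]
-70 [(78, 67), (95, 50), (150, 8), (141, 0), (141, 0), (142, 0), (141, 0), (146, -1), (141, -1)]
-60 [(110, 9), (149, -2), (144, -2), (141, -1), (157, 0), (154, 0), (150, -2), (139, 0), (142, -1)]
-50 [(90, -1), (130, 0), (143, 0), (151, 0), (153, -1), (163, -2), (144, -1), (141, 0), (142, -2)]
-40 [(47, -2), (92, -1), (127, 0), (143, -1), (145, 0), (143, 0), (141, -2), (142, 0), (143, -1)]
-30 [(26, 0), (70, -1), (89, -2), (125, -1), (141, -2), (144, -1), (143, 0), (143, 0), (145, 0)]
-20 [(23, -3), (19, -2), (59, -1), (120, 0), (143, 0), (143, -1), (141, -1), (144, -1), (143, -1)]
-10 [(42, -4), (59, -2), (141, -1), (148, -2), (148, -1), (142, 0), (145, -1), (142, -1), (142, -1)]
0 [(110, -1), (69, -2), (66, 0), (44, -1), (59, -1), (71, -1), (37, 0), (86, -2), (130, -1)]
trough floor
side 22 [ 43.6 -46.8  95. ] [270. 124.]
side 13 [ 46.5 -12.3  95. ] [267.2 130. ]
side 1 [-46.9 -11.1  95. ] [292. 134.]
top 24 [63.7 69.2 95. ] [319.1 184. ]
top 7 [69.4 42.2 95. ] [327.3 183. ]
top 1 [49.4 38.8 95. ] [328. 189.]
```

Run:
```python
from h import *
w=lambda x,y,z,n,yw:(scoop([x,y,z],yw,n),yw,n-SL)
incs([w(.49,-.249,.21,-30,-4.7),w(.50,-.249,.21,0,-4.7),w(.60,.0,.12,0,-5.4),w(.61,.0,.012,0,-5.4)])
```

```text
[-0.1  0.  -0.1] [ 52.4  -0.9 -16.3]
[  0. -30.   0.] [-29.9   0.8  56.7]
[-0.2 -0.   0.7] [-104.8  257.9   58.4]
[0. 0. 0.] [-45.4   0.9  98.5]
```

```bash
python3 -m handwheel '[[0,0,0,26,-0.5,-8,1],[0,0,0,26,-0.5,-8,1],[0,-7.5,0,0,0,0,1],[0,-7.5,0,0,0,0,1],[0,-7.5,0,0,0,0,1],[0,-7.5,0,0,0,0,1],[0,0,0.7,-10,20,10,1],[0,0,0,-18,40,15,1],[0,0,0,-18,45,15,1],[0,0,0,-18,45,15,1]]'
python3 -m handwheel '[[0,0,0,-18,45,10,1],[0,0,0,-15,38,5,1],[0,0,0,-10,25,5,1],[0,0,0,0,0,0,1],[0,0,0,0,0,0,1]]'
python3 - <<'E'
from h import *
lipnow()
w=lambda x,y,z,n,yw:(scoop([x,y,z],yw,n),yw,n-SL)
incs([w(.61,.0,.012,0,-5.4)])
for n in('side','top'):
    s=bot.camera(n);cv2.imwrite(f'pics/tr_{n}.png',s['pixels'][:,:,::-1])
    im=s['pixels'].astype(int);m=((im.mean(2)>100)).astype(np.uint8)
    k,l,stt,ce=cv2.connectedComponentsWithStats(m)
    for i in range(1,k):
        p=at(s,*ce[i],.095);d=R.from_euler('z',-FY,degrees=True).apply(p-FIN)
        if stt[i,4]>2 and abs(d[0])<.06 and abs(d[1])<.06: print(n,stt[i,4],d*1000,ce[i])
E
```

```text
time: 20.9
tool_pos: [0.4513, -0.0967, 0.2287]
eef_rot: [0.048, 0.985, 0.005, -0.168]
contact_force: [1.0, -0.8, -2.2]
gripper_width: 0.015
grip_force: 60.0
time: 21.4
tool_pos: [0.4948, 0.0064, 0.1949]
eef_rot: [0.046, 0.984, 0.004, -0.169]
contact_force: [-0.2, 0.6, -1.2]
gripper_width: 0.0152
grip_force: 60.0
lip [622.2  -5.6 161.9] pan-local [ 172.6 -245.9  161.9] nose -0.01237864765444208 F [-0.2  0.6 -1.2] t 21.4
[-0.4 -0.  -0. ] [-38.1   5.6 145.5]
top 79 [45.6  0.  95. ] [339.6 191.1]
top 39 [ 42.9 -48.5  95. ] [354.1 193.1]
top 41 [ 0.8  9.8 95. ] [336.  204.2]
```

At least four balls show in the trough. Now set the scoop down.

```bash
python3 -m handwheel '[[0,0,0,-8,1.5,30,1],[0,0,0,-11,1.5,42,1],[0,0,0,-11,1.5,42,1],[0,0,0,-6,1,22,1],[0,0,0,-2,0,8,1],[0,0,0,0,0,0,1]]'
python3 - <<'E'
from h import *
lipnow()
w=lambda x,y,z,n,yw:(scoop([x,y,z],yw,n),yw,n-SL)
incs([w(.61,.0,.0,0,-5.4)])
E
```

```text
time: 22.1
tool_pos: [0.4834, 0.0112, 0.0457]
eef_rot: [0.047, 0.984, 0.005, -0.17]
contact_force: [0.6, -0.5, -1.0]
gripper_width: 0.015
grip_force: 60.0
lip [610.7  -1.1  12.5] pan-local [ 160.4 -243.9   12.5] nose -0.09233487411986362 F [ 0.6 -0.5 -1. ] t 22.1
[-0.3 -0.1 -0.1] [-3.4  0.9 12.2]
```

```bash
python3 -m handwheel '[[0,0,0,-1.5,0,5,1],[0,0,0,-1.2,0,4,1],[0,0,0,-0.6,0,2,1],[0,0,0,0,0,0.7,1],[0,0,0,0,0,0,1]]'
python3 -m handwheel '[[0,0,0,0,0,0,0.5],[0,0,0,0,0,0,0.5],[0,0,0,0,0,0,0.5],[0,0,0,0,0,0,0.5],[0,0,0,0,0,0,0.5],[0,0,0,0,0,0,0.5]]'
python3 -c "
from h import *
lipnow()"
```

```text
time: 22.6
tool_pos: [0.4837, 0.012, 0.0342]
eef_rot: [0.046, 0.985, 0.005, -0.169]
contact_force: [0.8, -1.0, 2.1]
gripper_width: 0.0151
grip_force: 60.0
time: 23.2
tool_pos: [0.4829, 0.0122, 0.0337]
eef_rot: [0.046, 0.984, 0.005, -0.17]
contact_force: [0.1, -0.7, -0.5]
gripper_width: 0.0428
grip_force: 0.0
lip [610.3   0.1   0.6] pan-local [ 159.8 -242.8    0.6] nose -0.02755540608131529 F [ 0.1 -0.7 -0.5] t 23.2
```

```bash
python3 -m handwheel '[[0,0,0,5,0,-14,0.5],[0,0,0,10,0,-30,0.5],[0,0,0,15,0,-45,0.6],[0,0,0,15,0,-45,1],[0,0,0,10,0,-35,1],[0,-6.5,0,0,0,0,1],[0,-6.5,0,0,0,0,1],[0,-6.5,0,0,0,0,1],[0,0,0,0,0,-40,1],[0,0,0,0,0,-40,1]]'
python3 - <<'E'
from h import *
c=bot.camera('top')
T=np.linalg.inv(c['cam_to_world'])
g=c['pixels'].mean(2)
best=[]
for a in range(90,122,2):
    out=[]
    for dr in(-.006,-.002,.002,.006):  # brightness profile across the lid's top edge
        v=[]
        for y in np.linspace(-.05,.05,9):
            q=T@np.r_[fin(.064-(.128+dr)*np.cos(np.radians(a)),y,.158+(.128+dr)*np.sin(np.radians(a))),1]
            v.append(cv2.getRectSubPix(g.astype(np.float32),(1,1),(c['fx']*q[0]/q[2]+c['cx'],c['fy']*q[1]/q[2]+c['cy']))[0,0])
        out.append(np.mean(v))
    print(a,np.array(out))
incs([(fin(.15,0,.40),FY,0)])
E
```

```text
time: 24.2
tool_pos: [0.4845, 0.014, 0.292]
eef_rot: [0.046, 0.999, -0.003, -0.003]
contact_force: [0.1, -0.4, -0.3]
gripper_width: 0.0002
grip_force: 0.0
90 [151.4 151.4 151.3 150.3]
92 [151.9 152.  151.9 151.6]
94 [151.7 151.5 151.4 151.1]
96 [152.5 151.8 151.6 150.9]
98 [153.9 153.3 153.1 152.3]
100 [155.8 155.3 154.4 153.8]
102 [156.2 156.5 156.6 156.6]
104 [157.5 157.6 156.4 152.4]
106 [157.3 152.1 139.1 126.2]
108 [143.3 128.3 124.  141.1]
110 [123.3 133.9 160.3 176.8]
112 [146.2 171.4 182.  181.5]
114 [176.1 182.3 181.2 183.5]
116 [181.5 181.5 183.6 168.1]
118 [182.5 182.4 160.8 123.2]
120 [181.3 155.9 118.8 103.1]
[-0.4  0.6 -0.6] [-216.5 -258.4  -96.1]
```

```bash
python3 -m handwheel '[[-0.4,0.6,-0.6,0,0,-30,1],[0,0,0,-15,-20,-28,1],[0,0,0,-28,-34,0,1],[0,0,0,-30,-36,0,1],[0,0,0,-30,-36,0,1],[0,0,0,-30,-36,0,1],[0,0,0,-30,-36,0,1],[0,0,0,-28,-34,0,1],[0,0,0,-20,-20,0,1],[0,0,0,0,0,0,1]]'
python3 - <<'E'
from h import *
incs([(fin(.155,0,.35),FY,0),(fin(.155,0,.255),FY,0)])
E
```

```text
time: 25.25
tool_pos: [0.6785, -0.2586, 0.346]
eef_rot: [0.043, 0.999, 0.0, -0.005]
contact_force: [0.1, 0.1, 0.1]
gripper_width: 0.0006
grip_force: 0.0
[-0.  -0.6 -0.2] [-7.3 -4.5 -4.1]
[0. 0. 0.] [ 0.  0. 95.]
```

```bash
python3 -m handwheel '[[0,0,0,-8,-4.5,0,1],[0,0,0,0,0,30,1],[0,0,0,0,0,35,1],[0,0,0,0,0,26,1],[0,0,0,0,0,0,1]]'
python3 -m handwheel '[[0,0,0,15,0,0,1],[0,0,0,15,0,0,1],[0,0,0,10,0,0,1],[0,0,0,10,0,0,1],[0,0,0,0,0,0,1]]'
python3 -c "
from h import *
s=bot.get_state();print(R.from_euler('z',-FY,degrees=True).apply(s['tool_pos']-FIN)*1000)"
```

```text
time: 25.75
tool_pos: [0.6814, -0.2573, 0.2516]
eef_rot: [0.041, 0.999, 0.003, -0.01]
contact_force: [-0.5, -0.5, -1.3]
gripper_width: 0.0005
grip_force: 0.0
time: 26.25
tool_pos: [0.6333, -0.2556, 0.2577]
eef_rot: [0.041, 0.999, 0.0, -0.005]
contact_force: [0.4, -0.5, -0.0]
gripper_width: 0.0002
grip_force: 0.0
[102.4   3.8 257.7]
```

```bash
python3 -m handwheel '[[0,0,0,12,0,0,1],[0,0,0,14,0,0,1],[0,0,0,14,0,0,1],[0,0,0,14,0,0,1],[0,0,0,14,0,0,1],[0,0,0,14,0,0,1],[0,0,0,10,0,0,1],[0,0,0,0,0,-20,1],[0,0,0,0,0,-30,1],[0,0,0,0,0,0,1]]'
python3 -m handwheel '[[0,0,0,20,0,0,1],[0,0,0,25,0,0,1],[0,0,0,25,0,0,1],[0,0,0,5,0,0,1],[0,0,0,0,0,0,1],[0,0,0,0,0,0,1],[0,0,0,0,0,0,1],[0,0,0,0,0,0,1],[0,0,0,0,0,0,1],[0,0,0,0,0,0,1]]'
python3 - <<'E'
from h import *
s=bot.get_state();print(R.from_euler('z',-FY,degrees=True).apply(s['tool_pos']-FIN)*1000)
for n in('side','top'):
    c=bot.camera(n);T=np.linalg.inv(c['cam_to_world']);g=c['pixels'].mean(2).astype(np.float32)
    for x in range(-90,131,20):  # lid plane / rim height
        q=[T@np.r_[fin(x/1e3,y,.172),1] for y in(-.045,-.02,.02,.045)]
        print(n,x,[int(cv2.getRectSubPix(g,(1,1),(c['fx']*k[0]/k[2]+c['cx'],c['fy']*k[1]/k[2]+c['cy']))[0,0]) for k in q])
incs([(fin(-.057,0,.22),FY,0)])
E
```

```text
time: 27.25
tool_pos: [0.5452, -0.2498, 0.3116]
eef_rot: [0.041, 0.999, -0.002, -0.002]
contact_force: [0.0, 0.4, 0.2]
gripper_width: 0.0007
grip_force: 0.0
time: 28.25
tool_pos: [0.4688, -0.2422, 0.3081]
eef_rot: [0.041, 0.999, 0.001, -0.005]
contact_force: [-0.0, 0.5, -0.5]
gripper_width: 0.0003
grip_force: 0.0
[-62.7   3.7 308.1]
side -90 [137, 136, 126, 126]
side -70 [139, 134, 137, 105]
side -50 [141, 142, 148, 169]
side -30 [141, 142, 146, 145]
side -10 [253, 134, 145, 141]
side 10 [254, 235, 202, 141]
side 30 [254, 240, 252, 164]
side 50 [253, 252, 253, 253]
side 70 [134, 143, 143, 161]
side 90 [136, 135, 136, 136]
side 110 [135, 135, 138, 135]
side 130 [137, 140, 140, 138]
top -90 [110, 115, 62, 107]
top -70 [77, 108, 81, 43]
top -50 [111, 49, 73, 42]
top -30 [109, 45, 43, 48]
top -10 [48, 45, 37, 95]
top 10 [81, 157, 81, 68]
top 30 [197, 201, 202, 115]
top 50 [203, 202, 202, 202]
top 70 [104, 106, 109, 114]
top 90 [106, 108, 107, 108]
top 110 [106, 107, 106, 108]
top 130 [109, 106, 106, 107]
[ 0.  -0.6 -0. ] [-6.8 -3.7 88.1]
```

The lid covers the trough (bright up to the hinge, bench visible behind). Now press.

```bash
python3 -m handwheel '[[0,-0.3,0,-6,-3.7,25,1],[0,0,0,0,0,40,1],[0,0,0,0,0,35,1],[0,0,0,0,0,10,1],[0,0,0,0,0,0,1]]'
python3 -m handwheel '[[0,0,0,0,0,4,1],[0,0,0,0,0,3,1],[0,0,0,0,0,0,1]]'
python3 -c "
from h import *
s=bot.get_state();print(R.from_euler('z',-FY,degrees=True).apply(s['tool_pos']-FIN)*1000)"
```

```text
time: 28.85
tool_pos: [0.4728, -0.2458, 0.1969]
eef_rot: [0.041, 0.999, 0.002, -0.004]
contact_force: [-0.0, 0.1, -0.0]
gripper_width: 0.0006
grip_force: 0.0
time: 29.15
tool_pos: [0.4739, -0.2466, 0.1921]
eef_rot: [0.041, 0.999, -0.0, -0.002]
contact_force: [-1.0, -0.3, 0.1]
gripper_width: 0.0003
grip_force: 0.0
[-57.3  -0.3 192.1]
```

```bash
for i in 1; do python3 -m handwheel '[[0,0,0,0,0,2.5,1],[0,0,0,0,0,2.5,1],[0,0,0,0,0,0,1]]' | grep -E 'pos|contact'; python3 -m handwheel '[[0,0,0,0,0,2.5,1],[0,0,0,0,0,0,1]]'| grep -E 'pos|contact'; python3 -m handwheel '[[0,0,0,0,0,2.5,1],[0,0,0,0,0,0,1]]'| grep -E 'pos|contact'; done
```

```text
tool_pos: [0.4738, -0.2467, 0.1875]
contact_force: [-0.8, 0.1, 6.2]
tool_pos: [0.4736, -0.2467, 0.1849]
contact_force: [-0.9, -0.1, 5.1]
tool_pos: [0.4735, -0.2466, 0.1817]
contact_force: [-0.0, -1.7, 1.2]
```

```bash
python3 -m handwheel '[[0,0,0,0,0,2.5,1],[0,0,0,0,0,0,1]]' | grep -E 'pos|contact'; python3 -m handwheel '[[0,0,0,0,0,2,1],[0,0,0,0,0,0,1]]'| grep -E 'pos|contact'; python3 -m handwheel '[[0,0,0,0,0,1.5,1],[0,0,0,0,0,0,1]]'| grep -E 'pos|contact'
```

```text
tool_pos: [0.4732, -0.246, 0.1783]
contact_force: [-0.1, 1.0, -0.6]
tool_pos: [0.4734, -0.2462, 0.1765]
contact_force: [-0.3, -0.2, 0.3]
tool_pos: [0.4734, -0.2462, 0.1762]
contact_force: [-1.7, 0.7, 8.9]
```

```bash
python3 -m handwheel '[[0,0,0,0,0,1,1],[0,0,0,0,0,0.6,1],[0,0,0,0,0,0,1],[0,0,0,0,0,0,1],[0,0,0,0,0,0,1]]' | grep -E 'pos|contact|time'; python3 -m handwheel '[[0,0,0,0,0,0,1],[0,0,0,0,0,0,1],[0,0,0,0,0,0,1]]' | grep -E 'pos|contact|time'
```

```text
time: 30.95
tool_pos: [0.4735, -0.2463, 0.176]
contact_force: [-3.2, 3.3, 17.9]
time: 31.25
tool_pos: [0.4734, -0.2462, 0.176]
contact_force: [-3.8, 2.6, 17.6]
```

```bash
python3 -c "
from h import *
print(bot.hand_in())"
```

```text
the job is handed in; nothing more can be done
None
```

I handed the job in at about 31 s: at least four balls tipped into the trough with the scoop, scoop set down flat on the bench, lid pressed past its catch and held shut at about 18 N; the final verdict was not shown to me.

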